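# Load a stool rail into the dowel-drilling jig and lock it

### The arm

A 7-joint arm with a two-finger parallel gripper is mounted at the origin on the work surface; the furniture and walls round the work are solid. World frame = base frame: x ahead of the robot, y to its left, z up, the work surface at z = 0. Lengths are in m, angles in rad, forces in N, time in s.
With the tool pointing down it reaches from about 0.35 to 0.9 m from the base axis. Payload 19.9 kg.
Tool frame: the origin (TCP) lies on the centre line of the jaws, within the pads' length; the fingertips stand 17 mm ahead of it and the grasp point (between the pads) lies 2 mm behind it; z points along the fingers, x is the direction in which the jaws open and shut, and the axes are right-handed (so a half turn about z gives the same grasp; the last joint's range is limited). The gripper opens to 85 mm and grips with 20 to 120 N. Pads are 22 mm wide; open, the fingers measure 114 mm over their backs; the gripper's body (76 mm by 85 mm) begins 54 mm behind the grasp point. The pads swing forward as they close: fully open they stand 13 mm farther back than shut.
Start: joints at [1.22, 0.417, -0.01, 1.614, 0.005, 1.111, -0.053], TCP at [0.191, -0.595, 0.227] pointing down, gripper open.
Joint ranges: [-2.81, 2.81], [-0.39, 2.02], [-1.27, 1.25], [0.06, 2.57], [-1.19, 4.33], [0.19, 2], [-2.82, 2.82]. Speed limits (rad/s): [1.89, 1.89, 2.39, 2.39, 3.01, 3.01, 3.01].

### API

Orientations are given as a rotation vector (axis times angle).
In Python, from cell import manip gives the robot as it stands. The module is installed in compiled form; this text tells all that it offers.
- The arm moves only by the shell command python3 -m creep 'ROWS'. ROWS is JSON, a list that holds one entry, the list of rows, each a list of 7 numbers: the shift along the world's x, y, z in units of 0.04 m (1.0 is 0.04 m), then the turn, a rotation vector about the world's x, y, z in units of 5 degrees (1.0 is 5 degrees), then the closure, from -1 (fully open) to 1 (shut). In form: [[[x, y, z, ax, ay, az, jaw], ...]]. A call has 1 to 20 rows; each row shifts and turns the commanded pose from where the row before left it; what a row does not reach is not made up. A row lasts 1/12 s, in which the tool goes at most 41.7 mm and 7.16 degrees, less where a joint would pass 70% of its speed; a pose out of reach is approached as far as the arm can. A call with a number of a shift or a turn outside -1 to 1 is refused whole. A call with a gripper value outside its range is refused whole. The fingers move at their own pace and stop on an object; the grip force is fixed at half the most. Time passes only in rows, so rows that do not move let the fingers close. It gives the time, the measured TCP pose, the force and the opening at its end, in the units of the state.
- manip.state(): the state, without advancing time (a new reading comes with each control period).
- manip.capture(name): name is "scene" or "top" or "wrist"; returns (picture, depth): 384x512x3 uint8, blue, green, red; 384x512 float32, m along the optical axis (not along the pixel's ray), 0 where there is no reading.
- manip.calibration(name): a dict with "vfov" (degrees; the focal length in pixels is half the picture's height over the tangent of half this angle, whatever the lens; pixels are square), "cx", "cy" (the principal point, pixels), "rvec" (rotation vector, rad) and "tvec" (3), from world to camera coordinates, as OpenCV has them; the wrist camera has in their place "tool_from_camera" (4x4, takes a point from camera to tool coordinates, whose origin is the TCP and whose axes are the tool frame's). Camera axes: x right, y down, z forward; pixel columns grow to the right and rows downward; lengths in m; the calibration is good to about 2 mm. A picture is of the moment at which its call begins: read the wrist's pose just before it. calibration takes no time and is no camera call.
- manip.close_job(): hands the job in, once; it reports no verdict.
The state is a dict: "t": time; "qpos": joint angles; "qvel": joint speeds; "joint_torque": joint torques, N m; "eef_pos": TCP position; "ee_rot": TCP orientation; "ft_force": force on the tool from outside, world axes, zero at the start; "torque": the same for the moment, N m; "gripper_width": opening from 0.0 (shut) to 1.0 (fully open).
Only numpy, scipy, OpenCV 4.12 (cv2) and the standard library are available. Lean on these libraries where they do the work, as an engineer would, in place of code of your own. Each camera call takes 0.05 s, during which the arm holds its last target.

### The job

Load the loose mahogany rail into the drilling jig: lay it flat on the jig board, slide it end-on under the steel drill plate and press it gently home until it bears on the hidden depth stop. Then swing the cam lever round until the cam bites on the other end of the rail and holds it snugly, without forcing it, and leave the pencil, tape measure and green spool where they are.

Things in the scene. Friction and masses are not known exactly. Their poses are not given: they have to be found in the camera images.
- rail: dark mahogany stool-rail offcut, a plain bar 44 wide x 140 long x 22 high, about 0.1 kg, loose on the bench to the right of the jig. Origin: centre of its underside; y axis along its length (either end may lead), z up.
- jig: dowel-drilling jig fixed to the bench; pale plywood board 116 wide, 258 long (y -210 to +48), 18 thick. Origin: board's underside, mid-width, in the plane of the pocket's mouth (front edge of the steel plate); +y = loading direction into the pocket, +x = far side, z up. The loaded rail lies along y at x = 0, on the board.
- head: drilling head at the jig's +y end, same origin and axes as the jig: two wooden cheeks and a steel drill plate with two bushes roof a pocket 48 wide, 25.5 high above the board; bush tops 36.5 above the board. The cheeks flare outward at the mouth and begin some 5 mm in front of the plate. Push the rail home with 5 to 12 N; over 20 N is too much.
- pocket_mouth (a point): middle of the pocket's mouth on the board's top, 18 mm above the bench (jig x 0, y 0). Inside, unseen under the plate, a rigid adjustable depth stop waits 14 to 20 mm behind this point (+y), set differently each time and not measured: with the rail home its leading end is that far under the plate.
- tail_guide (a point): middle of the top inner edge of a wooden guide block on the board's far side (jig x +24, y -116 mm), 13 high above the board, 30 long (y -131 to -101). It keeps the cam from dragging the rail's tail to the far side. The near side is open.
- cam_pivot (a point): on the cam's vertical axis, jig x +8, y -157 mm, 12 mm above the board. The cam is a wooden disc of radius 22, 3 to 21 mm above the board, its centre 17 mm from the pivot in the direction 150 degrees minus the joint angle, counterclockwise from jig +y. Opened, it leaves room to lay the rail down with its leading end up to 5 mm in front of the mouth.
- cam_knob (a point): on the axis of the upright wooden knob at the end of the cam lever, 95 mm from the pivot. The knob is 16 to 17 mm thick, from 37 to 73 mm above the bench; this point is at 57 mm. The lever arm below is 17 wide, its top 37 mm above the bench. Pivot-to-knob points 210 degrees minus the joint angle, counterclockwise from jig +y.
- cam (a joint): cam lever angle, rad: 0 open, grows as the knob swings clockwise seen from above, limit 2.5; starts at 0 to 0.15. With the rail home the cam bites somewhere between 1.5 and 2.2. It turns stiffly (about 1.6 N at the knob) and stays where left. Biting, 5 to 8 N across the lever at the knob clamps the rail well; above about 12 N overloads it.
- tape_measure: cream round tape measure, 62 x 79 x 15 mm, loose bystander. Origin: centre of its underside.
- spool: green thread spool, 46 across, 55 high, loose bystander. Origin: centre of its underside.
- pencil: red pencil, 7 x 180 mm, loose bystander lying on the bench. Origin: its middle, at the underside; y along it.
There are look-alikes about, which are no part of the job. Of the things that look like the rail, the largest one is meant.

How it is judged:
By the outcome, as a careful person would: the job done as asked, in the order asked, and still so for the second after the job is handed in, with the robot touching nothing.
It also fails if it takes over 72 s, if anything falls off the work surface, if the arm or the gripper's body presses on something with over 40 N, if the wrist force passes 120 N, or if a joint passes its speed limit or range.

## Working session

There is one attempt and no reset: what is moved stays moved. The work goes in short steps, Python scripts to look and compute and a shell command to move; the robot and the scene stay as the last step left them, time stands still between calls to the robot, and variables do not carry over. Pictures are saved under pics/ and viewed, and the job is handed in when it is done.

```bash
ls; mkdir -p pics
cat > h.py <<'E'
import numpy as np, cv2
from cell import manip
from scipy.spatial.transform import Rotation as R
def cam(name,st=None):
    c=manip.calibration(name); f=192/np.tan(np.radians(c['vfov'])/2)
    if 'rvec' in c:
        Rm=cv2.Rodrigues(np.array(c['rvec'],float))[0]; t=np.array(c['tvec'],float).ravel()
        Rc=Rm.T; o=-Rm.T@t
    else:
        T=np.array(c['tool_from_camera']); Rt=R.from_rotvec(st['ee_rot']).as_matrix()
        Rc=Rt@T[:3,:3]; o=Rt@T[:3,3]+np.array(st['eef_pos'])
    return f,c['cx'],c['cy'],Rc,o
def ray(C,u,v,z):
    f,cx,cy,Rc,o=C
    d=Rc@np.array([(u-cx)/f,(v-cy)/f,1.]); return o+d*(z-o[2])/d[2]
def proj(C,p):
    f,cx,cy,Rc,o=C
    q=Rc.T@(np.array(p)-o); return q[0]/q[2]*f+cx,q[1]/q[2]*f+cy
def pts(C,depth):
    f,cx,cy,Rc,o=C
    v,u=np.mgrid[:384,:512]; q=np.stack([(u-cx)/f*depth,(v-cy)/f*depth,depth],-1)
    return q@Rc.T+o
E
python3 - <<'E'
from h import *
st=manip.state(); print(st)
for n in ['scene','top','wrist']:
    im,d=manip.capture(n); np.savez('pics/%s0.npz'%n,im=im,d=d); cv2.imwrite('pics/%s0.png'%n,im)
    print(n,manip.calibration(n))
E
```

```text
pics
{'t': 0.0, 'qpos': array([ 1.21948456,  0.41795711, -0.01031936,  1.61417784,  0.00467737,
        1.11068156, -0.05299517]), 'qvel': array([ 9.27355993e-04, -2.05508716e-03, -8.63567696e-05, -1.07990227e-05,
        1.67668480e-03,  4.52054189e-04,  1.07890404e-03]), 'joint_torque': array([ 1.70897279e-04, -8.64448571e+01,  6.79062009e-01, -4.34899056e+01,
        1.90669089e-02,  7.47222832e-03,  4.36679761e-05]), 'eef_pos': array([ 0.1904479 , -0.59490965,  0.22626917]), 'ee_rot': array([-2.53706908e+00,  1.85169304e+00,  1.57856000e-03]), 'ft_force': array([0.22336475, 0.42497991, 0.16780165]), 'torque': array([ 0.04767736, -0.00632425,  0.01863656]), 'gripper_width': 1.0038416303294593}
scene {'vfov': 46.554155430856724, 'cx': 255.48099752917832, 'cy': 196.20039818846266, 'rvec': array([ 2.31812323, -0.46499171,  0.20719996]), 'tvec': array([-0.53967786,  0.07455143,  1.64271886])}
top {'vfov': 57.678479367163504, 'cx': 252.61433694960573, 'cy': 190.37775489653097, 'rvec': array([ 2.11830297, -2.17065497,  0.15185765]), 'tvec': array([-0.14744281,  0.55537138,  1.18151483])}
wrist {'vfov': 58.8329380681068, 'cx': 255.46777404312118, 'cy': 193.10796260663668, 'tool_from_camera': array([[ 9.99999695e-01,  1.91738383e-04, -7.56602411e-04,
        -1.03297720e-04],
       [ 2.02016791e-05,  9.62674514e-01,  2.70661743e-01,
        -7.00896478e-02],
       [ 7.80258103e-04, -2.70661676e-01,  9.62674217e-01,
        -1.46969415e-01],
       [ 0.00000000e+00,  0.00000000e+00,  0.00000000e+00,
         1.00000000e+00]])}
```

View pics/scene0.png

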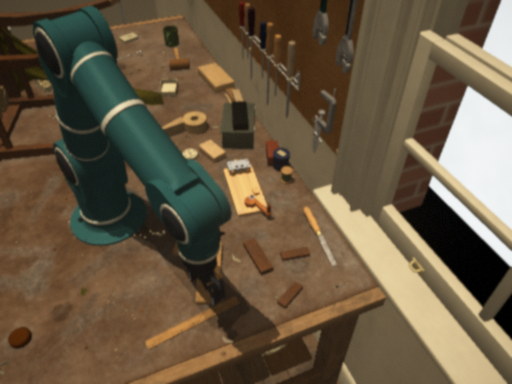

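View pics/top0.png

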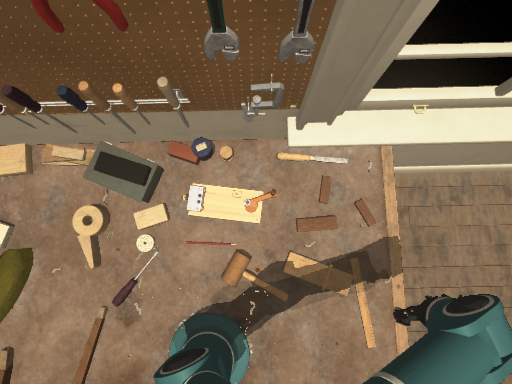

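The top view has three mahogany bars: A at (316,223), B at (325,189) and C at (364,212). A looks the largest. I'll enlarge the area and measure all three.

Run:
```python
from h import *
z=np.load('pics/top0.npz'); im,d=z['im'],z['d']; C=cam('top')
print('cam',C[4])
cv2.imwrite('pics/crop1.png',cv2.resize(im[135:275,170:400],None,fx=3.4,fy=3.4,interpolation=cv2.INTER_CUBIC))
hsv=cv2.cvtColor(im,cv2.COLOR_BGR2HSV)
for p in [(316,223),(325,189),(364,212),(340,215)]: print(p,hsv[p[1],p[0]],im[p[1],p[0]])
P=pts(C,d)
m=((P[...,2]>0.010)&(P[...,2]<0.04)).astype(np.uint8)
n,l,s,c=cv2.connectedComponentsWithStats(m)
for i in range(1,n):
    if s[i,4]>60: 
        (u,v),wh,a=cv2.minAreaRect(np.argwhere(l==i)[:,::-1].astype(np.float32)); print(c[i],s[i,4],wh,a, ray(C,u,v,.02), np.median(P[l==i][:,2]))
```

```text
cam [ 0.37528963 -0.16301792  1.24849385]
(316, 223) [ 12 132 135] [ 65  94 135]
(325, 189) [ 12 133 134] [ 64  93 134]
(364, 212) [ 13 134 135] [ 64  95 135]
(340, 215) [ 14  97 153] [ 95 122 153]
[210.37745098 129.65196078] 408 (3.2436437606811523, 151.0515899658203) 88.72696685791016 [ 0.78242123 -0.01245491  0.02      ] 0.02540246956291725
[ 65.6875    133.2202381] 336 (3.2658603191375732, 132.03407287597656) 88.72696685791016 [0.78280143 0.5165252  0.02      ] 0.025502869582580745
[ 22.79912664 162.8209607 ] 229 (22.986095428466797, 42.25295639038086) 37.5685920715332 [0.66648828 0.67360238 0.02      ] 0.027325424903344997
[ 73.74090909 160.07727273] 220 (16.0, 52.0) 90.0 [0.69319184 0.50447319 0.02      ] 0.019881162487863424
[194.71910112 158.20224719] 89 (13.167098045349121, 43.28971862792969) 83.36748504638672 [0.67803492 0.05783391 0.02      ] 0.025434768146130216
[295.97794118 156.60294118] 272 (42.17304611206055, 7.383609294891357) 3.814074993133545 [ 0.67325271 -0.32745026  0.02      ] 0.023677021531141484
[154.46226415 184.91509434] 106 (2.9477789402008057, 37.576084136
[... 1232 characters left out ...]
836059570312, 26.21721649169922) 20.556045532226562 [ 0.2603237  -0.37850593  0.02      ] 0.019656153552772837
[124.728223   291.07665505] 287 (8.962581634521484, 48.397945404052734) 39.80556869506836 [0.23339815 0.27054999 0.02      ] 0.028202752053355873
[265.54285714 285.83714286] 350 (51.744014739990234, 12.333988189697266) 23.051300048828125 [ 0.22464433 -0.19274307  0.02      ] 0.029355901846455534
[ 94.63581489 336.02615694] 497 (10.260661125183105, 80.65355682373047) 17.354022979736328 [0.04876107 0.39301434 0.02      ] 0.032504224948372684
[215.40349741 339.49740933] 1544 (80.49657440185547, 56.12856674194336) 26.17529296875 [ 0.0398993  -0.01978057  0.02      ] 0.014045401135441948
```

View pics/crop1.png

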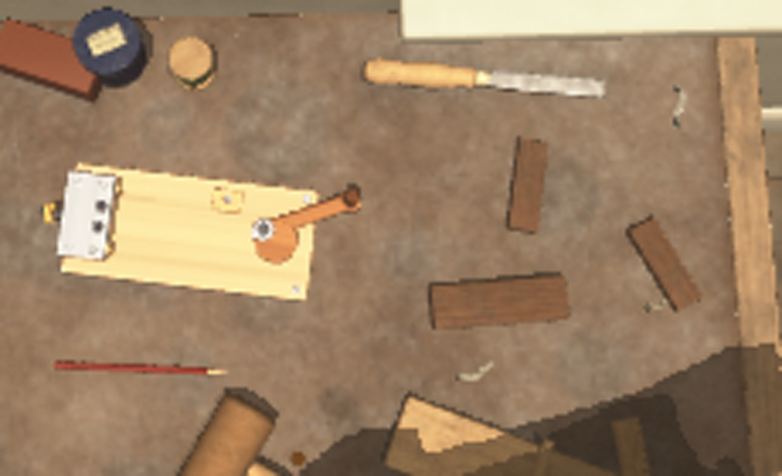

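Bar A at (316,223) is about 138 x 44 mm and 21.5 mm high. B and C are about 95 x 32 mm and lower, so A is the rail. The jig is at (225,203) with its head on the left. Next I'll move above the rail with the jaws turned across it.

```bash
python3 -m creep '[[[0.376,0.334,0,0,0,0.96,-1],[0.376,0.334,0,0,0,0.96,-1],[0.376,0.334,0,0,0,0.96,-1],[0.376,0.334,0,0,0,0.96,-1],[0.376,0.334,0,0,0,0.96,-1],[0.376,0.334,0,0,0,0.96,-1],[0.376,0.334,0,0,0,0.96,-1],[0.376,0.334,0,0,0,0.96,-1],[0.376,0.334,0,0,0,0.96,-1],[0.376,0.334,0,0,0,0.96,-1],[0.376,0.334,0,0,0,0.96,-1],[0.376,0.334,0,0,0,0.96,-1],[0.376,0.334,0,0,0,0.96,-1],[0.376,0.334,0,0,0,0.96,-1],[0.376,0.334,0,0,0,0.96,-1],[0.376,0.334,0,0,0,0.96,-1],[0,0,0,0,0,0,-1],[0,0,0,0,0,0,-1]]]'
cat >> h.py <<'E'
def tool(st):
    M=R.from_rotvec(st['ee_rot']).as_matrix(); return np.degrees(np.arctan2(M[1,0],M[0,0])),M[:,2]
E
python3 - <<'E'
from h import *
st=manip.state(); im,d=manip.capture('wrist'); C=cam('wrist',st); np.savez('pics/w1.npz',im=im,d=d); cv2.imwrite('pics/w1.png',im)
print(st['t'],st['eef_pos'],tool(st),st['ft_force'],np.round(st['qpos'],2))
P=pts(C,d)
m=((P[...,2]>0.012)&(P[...,2]<0.04)).astype(np.uint8)
n,l,s,c=cv2.connectedComponentsWithStats(m)
for i in range(1,n):
    if s[i,4]>200:
        b=cv2.boxPoints(cv2.minAreaRect(np.argwhere(l==i)[:,::-1].astype(np.float32))); zz=np.median(P[l==i][:,2])
        w=np.array([ray(C,u,v,zz)[:2] for u,v in b]); print(c[i],s[i,4],zz,np.round(w,4).tolist(),w.mean(0))
E
```

```text
t: 1.65
eef_pos: [0.4317, -0.3807, 0.2267]
ee_rot: [-3.139, -0.127, 0.0]
ft_force: [-0.7, -0.4, 0.4]
gripper_width: 1.0
1.65 [ 0.43171592 -0.38072126  0.22666234] (np.float64(4.628936959140907), array([-1.60914005e-04,  4.22981949e-04, -9.99999898e-01])) [-0.66497883 -0.40685168  0.44748525] [ 0.97  0.35 -0.38  1.73  0.15  1.09  0.63]
[15.14393939 15.75284091] 1056 0.02487364362319075 [[0.1866, -0.2445], [0.2205, -0.2418], [0.2176, -0.2734], [0.1828, -0.2762]] [ 0.20188532 -0.25900521]
[380.3436019   15.76777251] 422 0.03601557237123448 [[0.5274, -0.2451], [0.523, -0.2202], [0.5469, -0.2182], [0.5518, -0.2432]] [ 0.53729448 -0.23166567]
[ 96.6743415  140.96076626] 16287 0.020131918296394824 [[0.1643, -0.463], [0.2732, -0.2578], [0.354, -0.2867], [0.2551, -0.5038]] [ 0.26166418 -0.37780987]
[490.03822679 132.22518471] 3113 0.02234951474039798 [[0.6451, -0.4047], [0.6622, -0.2509], [0.6929, -0.258], [0.6795, -0.414]] [ 0.66992314 -0.33190323]
[254.79460432 162.88399281] 5560 0.021995362238612703 [[0.4139, -0.453], [0.4063, -0.3145], [0.4501, -0.3113], [0.4626, -0.4495]] [ 0.43320272 -0.38205047]
[361.34892704 208.02274678] 2330 0.015069564697490517 [[0.5039, -0.4267], [0.5072, -0.3959], [0.6042, -0.4123], [0.603, -0.444]] [ 0.55458379 -0.41972394]
[273.11099021 310.38737758] 1838 0.015046483541973521 [[0.4183, -0.5655], [0.5039, -0.5195], [0.518, -0.5491], [0.431, -0.5969]] [ 0.46776798 -0.55773823]
```

Run:
```python
from h import *
z=np.load('pics/top0.npz'); im,d=z['im'],z['d']; C=cam('top'); P=pts(C,d)
# board
m=((P[...,2]>0.011)&(P[...,2]<0.024))
hsv=cv2.cvtColor(im,cv2.COLOR_BGR2HSV)
print(hsv[203,230],hsv[210,240])
roi=np.zeros_like(m); roi[180:228,180:280]=1
q=(m&roi)
n,l,s,c=cv2.connectedComponentsWithStats(q.astype(np.uint8)); 
i=1+np.argmax(s[1:,4]); w=P[l==i][:,:2]; 
print(s[i],cv2.minAreaRect((w*1000).astype(np.float32)), cv2.boxPoints(cv2.minAreaRect((w*1000).astype(np.float32))))
h=(P[...,2]>0.045)&(P[...,2]<0.08)&roi
n,l,s,c=cv2.connectedComponentsWithStats(h.astype(np.uint8))
for i in range(1,n): print(c[i],s[i,4],P[l==i].mean(0),P[l==i].min(0),P[l==i].max(0))
```

```text
[ 23  84 253] [ 23  89 253]
[ 188  183   76   41 1794] ((513.6069946289062, -63.89836120605469), (257.1813659667969, 116.30596160888672), 81.80142211914062) [[ 437.71075  -182.88196 ]
 [ 552.82806  -199.46768 ]
 [ 589.50323    55.085236]
 [ 474.38593    71.67096 ]]
[194.88472622 198.12391931] 347 [0.52783579 0.03939751 0.05161408] [0.48327225 0.00832613 0.0451645 ] [0.57132899 0.06710205 0.05861072]
[272.9  192.95] 20 [ 0.53703006 -0.23013606  0.06695505] [ 0.53151761 -0.23750105  0.04653213] [ 0.54358551 -0.22370028  0.07790684]
[246.75 201.25] 4 [ 0.51313031 -0.13970178  0.04580299] [ 0.51066342 -0.14408262  0.04504077] [ 0.51413775 -0.13702915  0.0472488 ]
[248. 203.] 1 [ 0.50668675 -0.14393937  0.04793685] [ 0.50668675 -0.14393937  0.04793685] [ 0.50668675 -0.14393937  0.04793685]
```

View pics/w1.png

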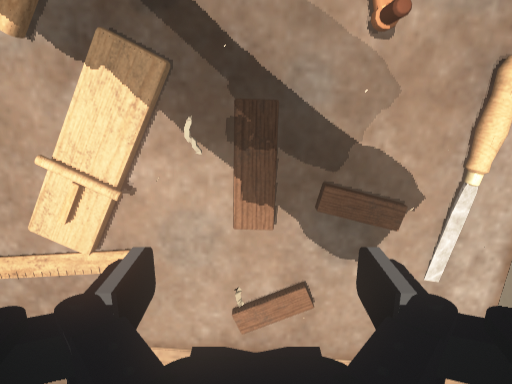

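The wrist view shows the rail at (255,163). Its centre is at (0.433, -0.382), its yaw is about +4° and it is 22 mm high. Before grasping I'll look at the jig close up with empty jaws.

```bash
python3 -m creep '[[[0.2,0.8,0,0,0,-0.24,-1],[0.2,0.8,0,0,0,-0.24,-1],[0.2,0.8,0,0,0,-0.24,-1],[0.2,0.8,0,0,0,-0.24,-1],[0.2,0.8,0,0,0,-0.24,-1],[0.2,0.8,0,0,0,-0.24,-1],[0.2,0.8,0,0,0,-0.24,-1],[0.2,0.8,0,0,0,-0.24,-1],[0.2,0.8,0,0,0,-0.24,-1],[0.2,0.8,0,0,0,-0.24,-1],[0,0,0,0,0,0,-1],[0,0,0,0,0,0,-1],[0,0,0,0,0,0,-1]]]'
python3 - <<'E'
from h import *
st=manip.state(); im,d=manip.capture('wrist'); C=cam('wrist',st); np.savez('pics/w2.npz',im=im,d=d,**{k:st[k] for k in('eef_pos','ee_rot')}); cv2.imwrite('pics/w2.png',im)
print(st['t'],st['eef_pos'],tool(st),st['ft_force'])
P=pts(C,d)
hsv=cv2.cvtColor(im,cv2.COLOR_BGR2HSV)
zz=P[...,2]
for lo,hi in [(.012,.026),(.028,.034),(.034,.045),(.045,.052),(.052,.06),(.06,.08)]:
    m=((zz>lo)&(zz<hi)).astype(np.uint8)
    n,l,s,c=cv2.connectedComponentsWithStats(m)
    for i in range(1,n):
        if s[i,4]>60:
            w=P[l==i]; r=cv2.minAreaRect((w[:,:2]*1000).astype(np.float32)); print(lo,c[i].round(),s[i,4],np.median(w[:,2]).round(4),np.round(r[0],1),np.round(r[1],1),round(r[2],1))
E
```

```text
t: 2.78
eef_pos: [0.511, -0.0626, 0.2268]
ee_rot: [3.134, -0.207, -0.0]
ft_force: [0.3, -1.7, 0.6]
gripper_width: 0.994
2.7833 [ 0.51096677 -0.06260154  0.22675297] (np.float64(-7.546795526690154), array([-3.50152857e-04, -4.81503582e-04, -9.99999823e-01])) [ 0.29037442 -1.71878504  0.61233042]
0.012 [405.  51.] 599 0.0191 [671.8  26.9] [23.6 95.1] 15.6
0.012 [256. 164.] 18842 0.0181 [514.1 -64.5] [257.1 116.4] 81.8
0.012 [507. 234.] 1186 0.0174 [ 781.5 -162.8] [  3.4 219.6] 0.1
0.012 [412. 145.] 226 0.0193 [679.4 -64.6] [38.  16.6] 67.1
0.012 [ 80. 216.] 311 0.0218 [307.9 -83.3] [ 46.5 117.3] 32.5
0.012 [ 44. 292.] 170 0.0229 [ 250.9 -174.1] [85.8  2.2] 59.3
0.028 [410.  50.] 282 0.0308 [670.8  26.3] [20.7 90.1] 15.4
0.028 [258.  20.] 111 0.0323 [529.7  74.8] [12.  19.5] 56.6
0.028 [417. 146.] 105 0.0295 [679.8 -63.9] [37.4 16. ] 63.8
0.028 [ 66. 209.] 373 0.0311 [308.3 -83.4] [ 48.1 119.6] 31.2
0.028 [290. 201.] 569 0.0309 [ 543.8 -103.6] [30.1 22. ] 80.9
0.028 [ 34. 292.] 625 0.0318 [ 244.5 -165.1] [88.9 20.4] 58.6
0.028 [510. 293.] 84 0.0298 [ 781.1 -242.1] [ 2.2 43.4] 0.2
0.034 
[... 689 characters left out ...]
7 0.0526 [562.5  49.1] [13.4 20. ] 74.0
0.052 [430.  67.] 117 0.0579 [678.2   8.3] [11.9 50.5] 12.7
0.052 [247.  73.] 259 0.054 [517.3  28.2] [19.7 26.9] 75.2
0.052 [280.  72.] 395 0.0531 [546.2  24.1] [20.5 45.5] 75.7
0.052 [219.  73.] 128 0.0527 [490.   30.6] [17.2 13.7] 32.5
0.052 [443. 154.] 1831 0.0549 [689.5 -69.1] [45.  45.1] 81.4
0.052 [ 45. 234.] 2969 0.0575 [291.1 -98.5] [42.5 98.9] 58.5
0.052 [300. 316.] 67 0.0561 [ 539.4 -226.1] [15.2  6.1] 2.6
0.06 [471.  55.] 6129 0.0714 [703.4  15.3] [65.3 69. ] 4.2
0.06 [ 34. 236.] 186 0.0604 [286.  -95.2] [13.8 42.5] 60.5
0.06 [ 69. 249.] 121 0.0604 [ 317.5 -114.4] [13.1 28.7] 62.7
0.06 [302. 326.] 220 0.0702 [ 539.2 -229.1] [14.7 14.2] 25.5
```

View pics/w2.png

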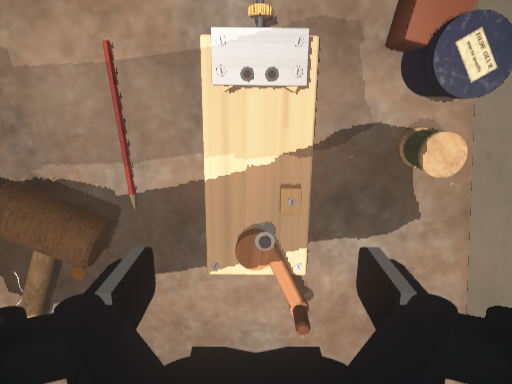

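Jig pose from the wrist view: yaw -8.2°, origin (0.5257, 0.0157). The plate (260,55), guide (290,201) and pivot bolt (264,243) all agree with this within 1 mm. The cam angle is about 0.07. Now I'll grasp the rail.

```bash
python3 -m creep '[[[-0.195,-0.8,0,0,0,0.234,-1],[-0.195,-0.8,0,0,0,0.234,-1],[-0.195,-0.8,0,0,0,0.234,-1],[-0.195,-0.8,0,0,0,0.234,-1],[-0.195,-0.8,0,0,0,0.234,-1],[-0.195,-0.8,0,0,0,0.234,-1],[-0.195,-0.8,0,0,0,0.234,-1],[-0.195,-0.8,0,0,0,0.234,-1],[-0.195,-0.8,0,0,0,0.234,-1],[-0.195,-0.785,0,0,0,0.234,-1],[0,0,-0.8,0,0,0,-1],[0,0,-0.8,0,0,0,-1],[0,0,-0.8,0,0,0,-1],[0,0,-0.8,0,0,0,-1],[0,0,-0.8,0,0,0,-1],[0,0,0,0,0,0,-1],[0,0,0,0,0,0,-1]]]'
python3 - <<'E'
from h import *
st=manip.state(); print(st['eef_pos'],tool(st)[0])
z=np.load('pics/w1.npz'); s1=dict(eef_pos=[0.43171592,-0.38072126,0.22666234],ee_rot=[-3.139,-.127,0]); P=pts(cam('wrist',s1),z['d'])
m=((P[...,2]>0.018)&(P[...,2]<0.026)).astype(np.uint8); n,l,s,c=cv2.connectedComponentsWithStats(m)
w=P[l==l[163,255]]; print(cv2.minAreaRect((w[:,:2]*1000).astype(np.float32)))
E
```

```text
t: 4.25
eef_pos: [0.4319, -0.3813, 0.0663]
ee_rot: [-3.138, -0.114, 0.003]
ft_force: [-0.6, -0.1, -0.2]
gripper_width: 0.999
[ 0.43186884 -0.38127455  0.06632888] 4.155200004045875
((432.43768310546875, -382.63629150390625), (45.06464767456055, 139.84056091308594), 3.1788086891174316)
```

```bash
python3 -m creep '[[[0.0125,-0.03,-0.4,0,0,-0.2,-1],[0,0,-0.4,0,0,0,-1],[0,0,-0.38,0,0,0,-1],[0,0,0,0,0,0,-1],[0,0,0,0,0,0,1],[0,0,0,0,0,0,1],[0,0,0,0,0,0,1],[0,0,0,0,0,0,1],[0,0,0,0,0,0,1],[0,0,0,0,0,0,1],[0,0,0,0,0,0,1],[0,0,0,0,0,0,1],[0,0,0,0,0,0,1],[0,0,0,0,0,0,1]]]'
python3 - <<'E'
from h import *
st=manip.state(); print(st['eef_pos'],tool(st)[0],st['gripper_width']*85,st['torque'])
E
```

```text
t: 5.42
eef_pos: [0.4336, -0.382, 0.0196]
ee_rot: [-3.14, -0.089, 0.0]
ft_force: [-0.6, 1.5, 0.7]
gripper_width: -0.002
[ 0.43364827 -0.38201554  0.01960105] 3.2525371156252527 -0.2112564038230895 [ 0.04610589  0.03375481 -0.0103382 ]
```

The jaws shut completely, so there's no rail in them. I'll look.

Run:
```python
from h import *
st=manip.state(); im,d=manip.capture('wrist'); cv2.imwrite('pics/w3.png',im)
im2,d2=manip.capture('top'); cv2.imwrite('pics/t3.png',cv2.resize(im2[170:270,260:400],None,fx=4,fy=4))
C=cam('wrist',st);P=pts(C,d); zz=P[...,2]
m=((zz>.012)&(zz<.04)).astype(np.uint8)
n,l,s,c=cv2.connectedComponentsWithStats(m)
for i in range(1,n):
    if s[i,4]>150: print(c[i],s[i,4],np.median(P[l==i],0))
```

```text
[12.17832512 55.45188834] 3045 [ 0.3310583  -0.29979607  0.0174803 ]
[248.61895457 175.94809477] 16376 [ 0.42972328 -0.34531148  0.02196952]
[460.64704721 313.88781355] 5063 [ 0.54411365 -0.41254472  0.01497794]
[255.48648649 339.89527027] 296 [ 0.43782813 -0.43004501  0.021922  ]
```

View pics/w3.png

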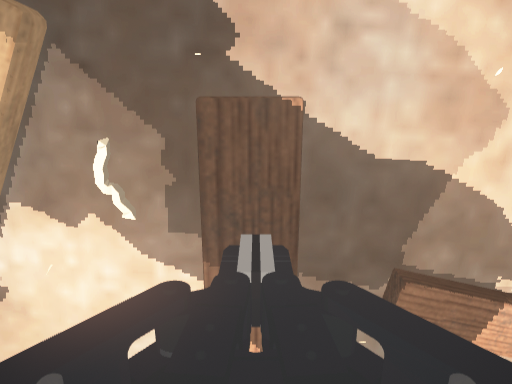

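View pics/t3.png

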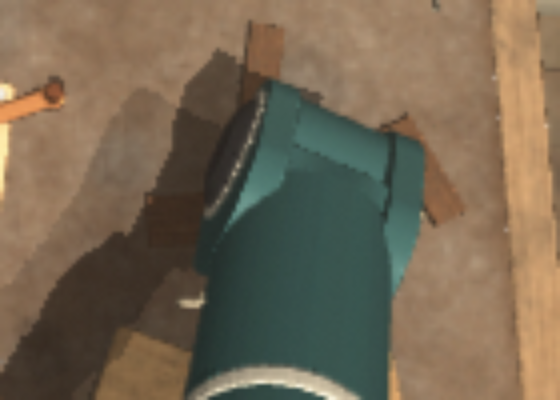

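Run:
```python
from h import *
st=manip.state(); im,d=manip.capture('wrist'); C=cam('wrist',st);P=pts(C,d)
for p in [(243,238),(243,250),(243,270),(265,238),(265,255),(255,236),(255,230),(230,250),(230,200),(120,250),(350,150),(256,340),(300,100),(302,104)]: print(p,P[p[1],p[0]].round(4),im[p[1],p[0]])
print(st['eef_pos'],st['ft_force'],st['gripper_width'],proj(C,st['eef_pos']))
cv2.imwrite('pics/w3b.png',cv2.resize(im[80:350,150:400],None,fx=2.2,fy=2.2))
```

```text
(243, 238) [ 0.4292 -0.3705  0.033 ] [145 151 158]
(243, 250) [ 0.4296 -0.3712  0.0432] [145 151 157]
(243, 270) [ 0.4302 -0.371   0.0597] [145 151 157]
(265, 238) [ 0.4385 -0.3701  0.0327] [145 151 158]
(265, 255) [ 0.4381 -0.3703  0.0484] [145 151 157]
(255, 236) [ 0.4343 -0.3706  0.0299] [51 53 57]
(255, 230) [ 0.4343 -0.3707  0.0225] [ 67  83 110]
(230, 250) [ 0.424  -0.3753  0.0351] [58 58 63]
(230, 200) [ 0.4224 -0.3573  0.022 ] [ 66  81 104]
(120, 250) [ 3.634e-01 -3.954e-01 -3.000e-04] [194 228 250]
(350, 150) [ 4.790e-01 -3.351e-01 -1.000e-04] [ 89 105 124]
(256, 340) [ 0.4381 -0.4295  0.0225] [ 63  81 111]
(300, 100) [ 0.4495 -0.313   0.0222] [116 152 209]
(302, 104) [ 0.4504 -0.3145  0.0227] [111 144 197]
[ 0.43367376 -0.38204928  0.01962513] [-0.19108624 -0.11277517  0.18035832] 0.0011811841389287791 (np.float64(252.35008053772205), np.float64(250.06851550680915))
```

View pics/w3b.png

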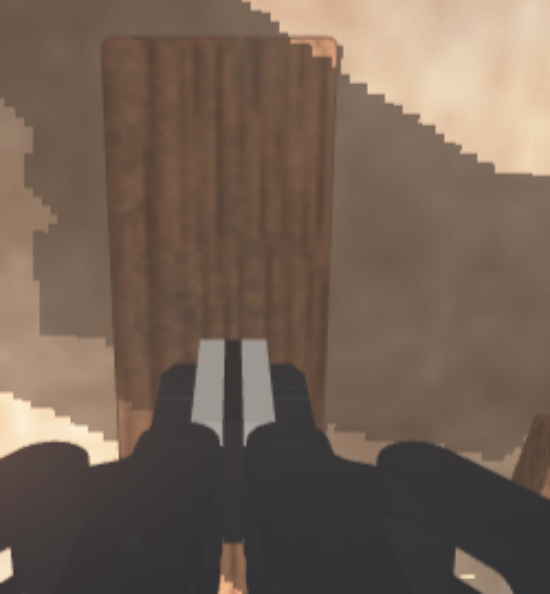

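Run:
```python
from h import *
z=np.load('pics/w2.npz'); st={'eef_pos':z['eef_pos'],'ee_rot':z['ee_rot']}; C=cam('wrist',st)
Rt=R.from_rotvec(st['ee_rot']).as_matrix(); P=(pts(C,z['d'])-st['eef_pos'])@Rt
m=P[...,2]<0.03; m&=z['d']>0; 
print('open: max ahead',P[m][:,2].max()); 
for p in [(150,252),(140,252),(130,250),(365,252),(375,252),(120,275)]: print(p,P[p[1],p[0]].round(4))
st=manip.state(); im,d=manip.capture('wrist'); C=cam('wrist',st);Rt=R.from_rotvec(st['ee_rot']).as_matrix(); P=(pts(C,d)-st['eef_pos'])@Rt
for v in range(228,275,3): print(v,P[v,243].round(4),P[v,255].round(4),im[v,243],im[v,255])
```

```text
open: max ahead -0.01612089899670861
(150, 252) [-0.041  -0.0091 -0.0213]
(140, 252) [-0.0433 -0.0114 -0.026 ]
(130, 250) [-0.0478 -0.0114 -0.0242]
(365, 252) [ 0.0443 -0.0109 -0.025 ]
(375, 252) [ 0.0478 -0.0114 -0.026 ]
(120, 275) [-0.0441 -0.0116 -0.0441]
228 [-0.0042 -0.0119 -0.0019] [ 0.0013 -0.0124 -0.0034] [59 71 93] [ 67  83 107]
231 [-0.0042 -0.0107 -0.0027] [ 0.0013 -0.0109 -0.0032] [60 72 91] [ 67  83 108]
234 [-0.0042 -0.0089 -0.002 ] [ 0.0013 -0.0097 -0.0038] [110 117 128] [59 67 84]
237 [-0.0038 -0.0117 -0.012 ] [ 0.0013 -0.0114 -0.0113] [145 152 158] [53 54 58]
240 [-0.0038 -0.0113 -0.0142] [ 0.0013 -0.0114 -0.0144] [145 151 158] [52 53 57]
243 [-0.0036 -0.0115 -0.0177] [ 0.0013 -0.0119 -0.0187] [145 152 158] [52 53 57]
246 [-0.0036 -0.0113 -0.0203] [ 0.0013 -0.0111 -0.0198] [146 152 158] [52 53 57]
249 [-0.0034 -0.0116 -0.0238] [ 0.0013 -0.0117 -0.0239] [146 152 158] [52 53 57]
252 [-0.0034 -0.0114 -0.0259] [ 0.0013 -0.0112 -0.0256] [145 151 157] [53 54 58]
255 [-0.0033 -0.011  -0.0278] [ 0.0013 -0.0112 -0.0283] [145 152 158] [53 54 57]
258 [-0.0032 -0.0113 -0.031 ] [ 0.0013 -0.0119 -0.0321] [146 152 158] [53 54 58]
261 [-0.0031 -0.0114 -0.0336] [ 0.0013 -0.0113 -0.0335] [146 151 158] [53 54 57]
264 [-0.003  -0.0117 -0.0365] [ 0.0013 -0.0116 -0.0362] [145 151 157] [53 54 58]
267 [-0.0029 -0.0113 -0.038 ] [ 0.0013 -0.0113 -0.0379] [145 151 157] [52 53 56]
270 [-0.0028 -0.0118 -0.041 ] [ 0.0013 -0.0113 -0.0402] [145 151 157] [53 53 56]
273 [-0.0028 -0.0113 -0.0423] [ 0.0013 -0.0108 -0.0413] [112 116 120] [57 58 63]
```

The wrist depth shows the shut fingertips 9 mm behind the reported TCP, and 21 mm behind it when open. The text says 17 mm ahead, so the jaws shut above the rail without touching it. I trust the measurement, so I'll open, go about 30 mm lower while watching the force, and close again.

```bash
python3 -m creep '[[[0,0,0,0,0,0,-1],[0,0,0,0,0,0,-1],[0,0,0,0,0,0,-1],[0,0,0,0,0,0,-1],[0,0,0,0,0,0,-1],[0,0,0,0,0,0,-1],[0,0,0,0,0,0,-1],[0,0,0,0,0,0,-1],[-0.03,-0.01,-0.2,0,0,0,-1],[0,0,-0.2,0,0,0,-1],[0,0,-0.1,0,0,0,-1],[0,0,0,0,0,0,-1]]]'
python3 - <<'E'
from h import *
st=manip.state(); im,d=manip.capture('wrist'); cv2.imwrite('pics/w4.png',im); C=cam('wrist',st);P=pts(C,d)
print(st['eef_pos'],st['ft_force'])
m=(im.min(2)>135)&(im.max(2)<165)
Rt=R.from_rotvec(st['ee_rot']).as_matrix(); Q=(P-st['eef_pos'])@Rt
sel=(abs(abs(Q[...,0])-.0425)<.012)&(abs(Q[...,1])<.013)&(Q[...,2]<-.012)
print('lowest finger pts world z',np.sort(P[sel][:,2])[:5])
E
```

```text
t: 6.62
eef_pos: [0.4318, -0.3819, -0.0019]
ee_rot: [-3.139, -0.089, 0.002]
ft_force: [-1.3, 0.0, -0.3]
gripper_width: 0.997
[ 0.43184083 -0.38186172 -0.00185316] [-1.32016648  0.00780054 -0.33619057]
lowest finger pts world z [0.01481543 0.01484986 0.01492948 0.01496526 0.01526516]
```

View pics/w4.png

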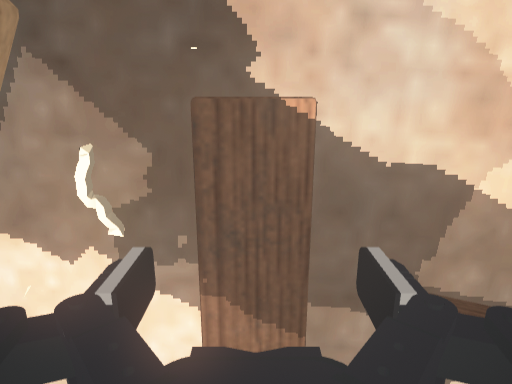

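The rail sits centred between the open fingers, at columns 195 to 315, and the tips are about 15 mm up. I'll go 6.5 mm lower and close.

```bash
python3 -m creep '[[[0,0,-0.08,0,0,0,-1],[0,0,-0.085,0,0,0,-1],[0,0,0,0,0,0,1],[0,0,0,0,0,0,1],[0,0,0,0,0,0,1],[0,0,0,0,0,0,1],[0,0,0,0,0,0,1],[0,0,0,0,0,0,1],[0,0,0,0,0,0,1],[0,0,0,0,0,0,1]]]'
python3 - <<'E'
from h import *
st=manip.state(); print(st['eef_pos'],st['ft_force'],st['gripper_width']*85,tool(st)[0])
E
```

```text
t: 7.5
eef_pos: [0.4329, -0.3828, -0.0062]
ee_rot: [3.14, 0.089, 0.001]
ft_force: [-1.6, 0.8, 7.8]
gripper_width: 0.512
[ 0.43286137 -0.3827506  -0.00623709] [-1.60349643  0.80852114  7.75009622] 43.523203239330165 3.250502807301459
```

It's gripped at 43.5 mm, but the tips bear on the bench with about 8 N. I'll regrip a few mm higher so they clear the board later.

```bash
python3 -m creep '[[[0,0,0.05,0,0,0,-0.4],[0,0,0.11,0,0,0,-0.4],[0,0,0,0,0,0,-0.4],[0,0,0,0,0,0,-0.4],[0,0,0,0,0,0,1],[0,0,0,0,0,0,1],[0,0,0,0,0,0,1],[0,0,0,0,0,0,1],[0,0,0,0,0,0,1],[0,0,0,0,0,0,1]]]'
python3 - <<'E'
from h import *
st=manip.state(); print(st['eef_pos'],st['ft_force'],st['gripper_width']*85,tool(st)[0],st['torque'])
E
```

```text
t: 8.33
eef_pos: [0.4325, -0.3825, -0.0002]
ee_rot: [3.14, 0.089, -0.0]
ft_force: [-1.6, 2.5, 10.5]
gripper_width: 0.511
[ 4.32493441e-01 -3.82471267e-01 -2.16376262e-04] [-1.59521442  2.46486023 10.53850559] 43.43211479230677 3.2512323300236217 [0.40074267 0.63394292 0.01816792]
```

The upward force comes from the pads swinging forward as they close and pressing the rail onto the bench. The grip itself is fine. I'll lift and carry the rail to a hover above the board.

```bash
python3 -m creep '[[[0,0,0.3,0,0,0,1],[0,0,0.8,0,0,0,1],[0,0,0.8,0,0,0,1],[0.08,0.3,0.65,0,0,0,1],[0.175,0.68,0,0,0,-0.2,1],[0.175,0.68,0,0,0,-0.2,1],[0.175,0.68,0,0,0,-0.2,1],[0.175,0.68,0,0,0,-0.2,1],[0.175,0.68,0,0,0,-0.2,1],[0.175,0.68,0,0,0,-0.2,1],[0.175,0.68,0,0,0,-0.2,1],[0.175,0.68,0,0,0,-0.2,1],[0.175,0.68,0,0,0,-0.2,1],[0.175,0.68,0,0,0,-0.2,1],[0.175,0.68,0,0,0,-0.2,1],[0.07,0.3,0,0,0,-0.09,1],[0,0,0,0,0,0,1],[0,0,0,0,0,0,1]]]'
cat > chk.py <<'E'
from h import *
import sys
O=np.array([.5257,.0157]); a=np.radians(-8.2); ex=np.array([np.cos(a),np.sin(a)]); ey=np.array([-np.sin(a),np.cos(a)])
def J(p): q=np.array(p)[...,:2]-O; return np.stack([q@ex,q@ey],-1)*1000
st=manip.state(); f=st['ft_force']
print('t',st['t'],'jig xy',J(st['eef_pos']).round(2),'z',st['eef_pos'][2].round(4),'yaw',tool(st)[0].round(2),'w',(st['gripper_width']*85).round(1),'F jig',(f[:2]@ex).round(2),(f[:2]@ey).round(2),f[2].round(2))
if len(sys.argv)>1:
    n=sys.argv[1]; im,d=manip.capture('wrist'); cv2.imwrite('pics/%s.png'%n,im); C=cam('wrist',st); P=pts(C,d); np.savez('pics/%s.npz'%n,im=im,d=d,P=P)
E
python3 chk.py w5
```

```text
t: 9.83
eef_pos: [0.5155, -0.0588, 0.1018]
ee_rot: [3.134, -0.222, -0.0]
ft_force: [1.4, -0.0, -0.7]
gripper_width: 0.51Traceback (most recent call last):
  File "chk.py", line 6, in <module>
    print('t',st['t'],'jig xy',J(st['eef_pos']).round(2),'z',st['eef_pos'][2].round(4),'yaw',tool(st)[0].round(2),'w',(st['gripper_width']*85).round(1),'F jig',(f[:2]@ex).round(2),(f[:2]@ey).round(2),f[2].round(2))
                                                                                                                      ^^^^^^^^^^^^^^^^^^^^^^^^^^^^^^
AttributeError: 'float' object has no attribute 'round'
```

```bash
sed -i "s/(st\['gripper_width'\]\*85).round(1)/round(float(st['gripper_width'])*85,1)/" chk.py; python3 chk.py w5
python3 - <<'E'
from h import *
import importlib.util
z=np.load('pics/w5.npz'); P=z['P']
O=np.array([.5257,.0157]); a=np.radians(-8.2); ex=np.array([np.cos(a),np.sin(a)]); ey=np.array([-np.sin(a),np.cos(a)])
m=((P[...,2]>.115)&(P[...,2]<.135)).astype(np.uint8)
n,l,s,c=cv2.connectedComponentsWithStats(m)
for i in range(1,n):
    if s[i,4]>800:
        w=P[l==i]; q=np.stack([(w[:,:2]-O)@ex,(w[:,:2]-O)@ey],-1)*1000
        print(c[i],s[i,4],np.median(w[:,2]),q.min(0),q.max(0),cv2.minAreaRect(q.astype(np.float32)))
E
```

```text
t 9.8333 jig xy [  0.5  -75.25] z 0.1018 yaw -8.11 w 43.4 F jig 1.34 0.19 -0.75
[255.36854623 219.92888052] 30273 0.12399821512910662 [ -33.74941523 -114.561635  ] [37.4757283  -5.35545834] ((1.85089111328125, -59.973175048828125), (71.22578430175781, 109.17894744873047), 0.08473432809114456)
```

View pics/w5.png

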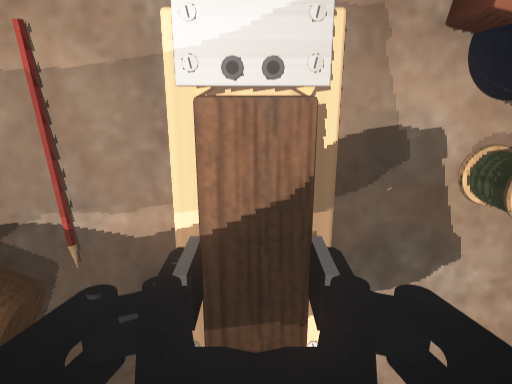

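Run:
```python
from h import *
P=np.load('pics/w5.npz')['P']
O=np.array([.5257,.0157]); a=np.radians(-8.2); ex=np.array([np.cos(a),np.sin(a)]); ey=np.array([-np.sin(a),np.cos(a)])
def q(w): return np.stack([(w[:,:2]-O)@ex,(w[:,:2]-O)@ey],-1)*1000
w=P[(P[...,2]>.121)&(P[...,2]<.127)]; Q=q(w)
for y0 in (-15,-30,-45): s=Q[(Q[:,1]>y0)&(Q[:,1]<y0+8)]; print(y0,s[:,0].min(),s[:,0].max())
w=P[(P[...,2]>.0505)&(P[...,2]<.053)]; Q=q(w); s=Q[abs(Q[:,0])<44]; print('plate',s.min(0),s.max(0),cv2.minAreaRect(s[(s[:,1]>-6)].astype(np.float32)))
w=P[(P[...,2]>.015)&(P[...,2]<.021)]; Q=q(w); s=Q[(abs(Q[:,0])<75)&(Q[:,1]>-60)]; 
for y0 in (-50,-30,-15): t=s[(s[:,1]>y0)&(s[:,1]<y0+10)]; print('board',y0,t[:,0].min(),t[:,0].max())
```

```text
-15 -20.89996048645089 24.135693288153387
-30 -20.97231088874705 24.157596183957466
-45 -20.78238460151449 24.359331183859247
plate [-43.04430476   0.68622308] [42.89093763 43.12825038] ((-0.08759689331054688, 21.922592163085938), (85.92597961425781, 42.372920989990234), 0.08778190612792969)
board -50 -57.83789697580365 57.76939366313837
board -30 -57.86058196308843 57.63171436279776
board -15 -57.983387079401425 57.575881688640564
```

The rail's lead is at y -5.4 and its centre is at x about +1.6. It is parallel to the jig, and the board and plate confirm the frame. I'll shift about -1.6, +2 mm in jig axes and lower to roughly 12 mm above the board.

```bash
python3 -m creep '[[[-0.0325,0.055,-0.3,0,0,0,1],[0,0,-0.5,0,0,0,1],[0,0,-0.5,0,0,0,1],[0,0,-0.5,0,0,0,1],[0,0,0,0,0,0,1],[0,0,0,0,0,0,1],[0,0,0,0,0,0,1]]]'; python3 chk.py w6
python3 - <<'E'
from h import *
P=np.load('pics/w6.npz')['P']
O=np.array([.5257,.0157]); a=np.radians(-8.2); ex=np.array([np.cos(a),np.sin(a)]); ey=np.array([-np.sin(a),np.cos(a)])
def q(w): return np.stack([(w[:,:2]-O)@ex,(w[:,:2]-O)@ey],-1)*1000
print(np.median(P[200:220,240:260,2]))
w=P[(P[...,2]>.046)&(P[...,2]<.056)]; Q=q(w)
for y0 in (-15,-30,-45): s=Q[(Q[:,1]>y0)&(Q[:,1]<y0+8)&(abs(Q[:,0])<40)]; print(y0,s[:,0].min(),s[:,0].max())
s=Q[(abs(Q[:,0])<15)]; y=np.sort(s[:,1]); k=np.argmax(np.diff(y)); print('gap',y[k],y[k+1])
E
```

```text
t: 10.47
eef_pos: [0.5146, -0.0577, 0.0305]
ee_rot: [3.133, -0.226, 0.001]
ft_force: [0.0, -0.1, -0.4]
gripper_width: 0.515
t 10.4667 jig xy [ -0.54 -74.23] z 0.0305 yaw -8.25 w 43.7 F jig 0.05 -0.06 -0.38
0.05265122543340457
-15 -21.796556444016264 23.306670728013756
-30 -21.79584881441754 23.325881559241108
-45 -21.93212027340696 23.33601663617344
gap -4.364675902064033 0.35324125154204206
```

View pics/w6.png

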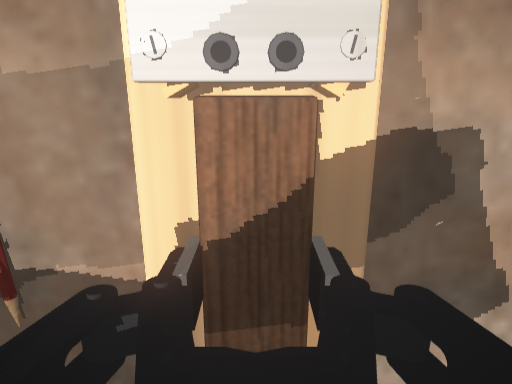

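The lead is 4.4 mm in front of the plate with x about +0.7, between the flared cheeks at (185,90) and (330,90). I'll lower it onto the board with a small trim.

```bash
python3 -m creep '[[[-0.0125,0.03,-0.1,0,0,0,1],[0,0,-0.1,0,0,0,1],[0,0,-0.1,0,0,0,1],[0,0,0,0,0,0,1],[0,0,0,0,0,0,1]]]'; python3 chk.py
```

```text
t: 10.93
eef_pos: [0.5139, -0.0559, 0.0178]
ee_rot: [3.133, -0.224, 0.0]
ft_force: [-2.7, -0.3, 10.6]
gripper_width: 0.511
t 10.9333 jig xy [ -1.48 -72.57] z 0.0178 yaw -8.2 w 43.5 F jig -2.66 -0.64 10.61
```

```bash
python3 -m creep '[[[0.01,0,0.02,0,0,0,1],[0,0,0.01,0,0,0,1],[0,0,0,0,0,0,1],[0,0,0,0,0,0,1]]]'; python3 chk.py
```

```text
t: 11.27
eef_pos: [0.514, -0.0559, 0.0185]
ee_rot: [3.134, -0.225, -0.0]
ft_force: [0.3, 0.5, -0.7]
gripper_width: 0.508
t 11.2667 jig xy [ -1.36 -72.49] z 0.0185 yaw -8.2 w 43.2 F jig 0.27 0.52 -0.75
```

```bash
python3 -m creep '[[[0.0143,0.099,-0.003,0,0,0,1],[0.0143,0.099,0,0,0,0,1],[0.0143,0.099,0,0,0,0,1],[0.0143,0.099,0,0,0,0,1],[0,0,0,0,0,0,1],[0,0,0,0,0,0,1]]]'; python3 chk.py
```

```text
t: 11.77
eef_pos: [0.5164, -0.0396, 0.0185]
ee_rot: [-3.134, 0.223, 0.0]
ft_force: [0.8, 0.7, -0.7]
gripper_width: 0.511
t 11.7667 jig xy [ -1.3  -56.07] z 0.0185 yaw -8.16 w 43.4 F jig 0.69 0.77 -0.69
```

```bash
python3 -m creep '[[[0.0018,0.0124,0,0,0,0,1],[0.0018,0.0124,0,0,0,0,1],[0,0,0,0,0,0,1]]]'; python3 chk.py;  python3 -m creep '[[[0.0018,0.0124,0,0,0,0,1],[0.0018,0.0124,0,0,0,0,1],[0,0,0,0,0,0,1]]]'; python3 chk.py
```

```text
t: 12.02
eef_pos: [0.5165, -0.0391, 0.0185]
ee_rot: [3.133, -0.225, -0.0]
ft_force: [0.3, 0.6, -1.5]
gripper_width: 0.506
t 12.0167 jig xy [ -1.32 -55.59] z 0.0185 yaw -8.21 w 43.0 F jig 0.22 0.62 -1.51
t: 12.27
eef_pos: [0.5166, -0.038, 0.0185]
ee_rot: [-3.134, 0.225, 0.0]
ft_force: [0.8, 0.5, -1.7]
gripper_width: 0.508
t 12.2667 jig xy [ -1.31 -54.4 ] z 0.0185 yaw -8.2 w 43.2 F jig 0.74 0.66 -1.69
```

```bash
for i in 1; do python3 -m creep '[[[0.0018,0.0124,0,0,0,0,1],[0.0018,0.0124,0,0,0,0,1],[0,0,0,0,0,0,1]]]'; python3 chk.py; done;  python3 -m creep '[[[0.0018,0.0124,0,0,0,0,1],[0,0,0,0,0,0,1]]]'; python3 chk.py
```

```text
t: 12.52
eef_pos: [0.5168, -0.0369, 0.0186]
ee_rot: [-3.134, 0.224, 0.0]
ft_force: [0.1, 1.1, -0.5]
gripper_width: 0.51
t 12.5167 jig xy [ -1.27 -53.35] z 0.0186 yaw -8.19 w 43.3 F jig -0.01 1.08 -0.5
t: 12.68
eef_pos: [0.5169, -0.0365, 0.0186]
ee_rot: [3.134, -0.224, -0.0]
ft_force: [-0.2, 0.7, -1.6]
gripper_width: 0.512
t 12.6833 jig xy [ -1.28 -52.88] z 0.0186 yaw -8.19 w 43.5 F jig -0.28 0.67 -1.57
```

```bash
python3 -m creep '[[[0.0018,0.0124,0,0,0,0,1],[0,0,0,0,0,0,1]]]'|tail -2;  python3 -m creep '[[[0.0018,0.0124,0,0,0,0,1],[0,0,0,0,0,0,1]]]'|tail -2; python3 chk.py
```

```text
ft_force: [-0.5, -0.2, -1.3]
gripper_width: 0.513
ft_force: [-0.2, -1.5, -0.6]
gripper_width: 0.508
t 13.0167 jig xy [ -1.28 -52.15] z 0.0185 yaw -8.21 w 43.2 F jig 0.04 -1.5 -0.57
```

```bash
python3 -m creep '[[[0.0018,0.0124,0,0,0,0,1],[0,0,0,0,0,0,1]]]'|tail -2; python3 chk.py
```

```text
ft_force: [-1.6, -5.2, -1.3]
gripper_width: 0.509
t 13.1833 jig xy [ -1.33 -52.1 ] z 0.0185 yaw -8.23 w 43.2 F jig -0.85 -5.41 -1.26
```

```bash
python3 -m creep '[[[0.001,0.0085,0,0,0,0,1],[0,0,0,0,0,0,1],[0,0,0,0,0,0,1]]]'|tail -2; python3 chk.py w7
```

```text
ft_force: [-0.7, -6.4, 0.2]
gripper_width: 0.509
t 13.4333 jig xy [ -1.33 -52.07] z 0.0185 yaw -8.25 w 43.3 F jig 0.22 -6.48 0.2
```

View pics/w7.png

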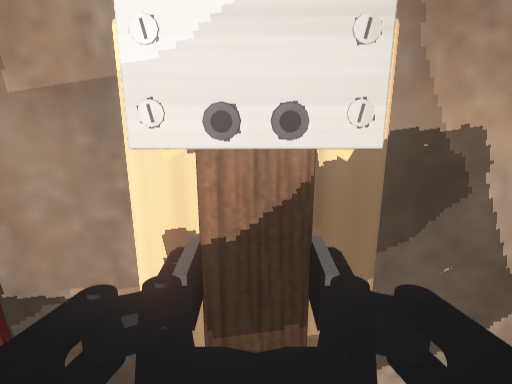

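The rail is under the plate and bears on the stop with 6.5 N, its lead about 17.8 mm in. I'll add a touch more push, then open and lift off.

```bash
python3 -m creep '[[[0.001,0.006,0,0,0,0,1],[0,0,0,0,0,0,1],[0,0,0,0,0,0,1]]]'|tail -2; python3 chk.py; python3 -m creep '[[[0,0,0,0,0,0,-1],[0,0,0,0,0,0,-1],[0,0,0,0,0,0,-1],[0,0,0,0,0,0,-1],[0,0,0,0,0,0,-1],[0,0,0,0,0,0,-1],[0,0,0.3,0,0,0,-1],[0,0,0.8,0,0,0,-1],[0,0,0.8,0,0,0,-1],[0,0,0.6,0,0,0,-1],[0,0,0,0,0,0,-1],[0,0,0,0,0,0,-1]]]'; python3 chk.py w8
python3 - <<'E'
from h import *
P=np.load('pics/w8.npz')['P']
O=np.array([.5257,.0157]); a=np.radians(-8.2); ex=np.array([np.cos(a),np.sin(a)]); ey=np.array([-np.sin(a),np.cos(a)])
w=P[(P[...,2]>.037)&(P[...,2]<.0435)]; Q=np.stack([(w[:,:2]-O)@ex,(w[:,:2]-O)@ey],-1)*1000
s=Q[(abs(Q[:,0])<30)&(Q[:,1]>-128)&(Q[:,1]<2)]; print(s.min(0),s.max(0),cv2.minAreaRect(s.astype(np.float32)))
E
```

```text
ft_force: [-1.5, -8.8, 0.8]
gripper_width: 0.511
t 13.7333 jig xy [ -1.36 -52.09] z 0.0185 yaw -8.26 w 43.4 F jig -0.25 -8.89 0.77
t: 14.73
eef_pos: [0.5179, -0.0346, 0.1205]
ee_rot: [3.133, -0.225, 0.005]
ft_force: [-0.9, 0.3, -0.2]
gripper_width: 1.001
t 14.7333 jig xy [ -0.52 -50.92] z 0.1205 yaw -8.21 w 85.1 F jig -0.9 0.22 -0.24
[ -29.96041639 -122.33228522] [29.98790344 -0.56493012] ((-0.007427215576171875, -61.45167541503906), (121.75529479980469, 59.948307037353516), 89.97940063476562)
```

View pics/w8.png

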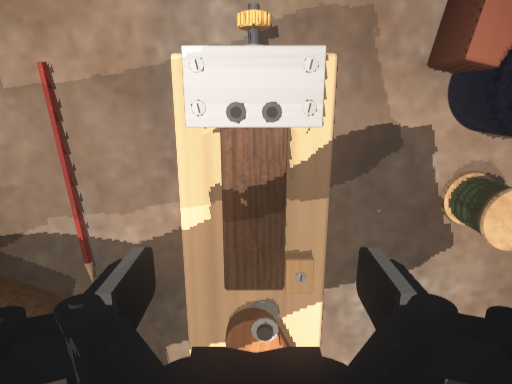

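The rail is still home: its tail is at y -122.3 at (255,290) and x is centred. That predicts the bite near θ 1.90. Now I'll go over the knob with a partly closed "cage" jaw, turned along the tangent.

```bash
python3 -m creep '[[[0.08,-0.7,0,0,0,0.74,0.3],[0.08,-0.7,0,0,0,0.74,0.3],[0.08,-0.7,0,0,0,0.74,0.3],[0.08,-0.7,0,0,0,0.74,0.3],[0.08,-0.7,0,0,0,0.74,0.3],[0.08,-0.7,0,0,0,0.74,0.3],[0.07,-0.72,0,0,0,0.74,0.3],[0,0,0,0,0,0,0.3],[0,0,0,0,0,0,0.3],[0,0,0,0,0,0,0.3]]]'; python3 chk.py w9
python3 - <<'E'
from h import *
P=np.load('pics/w9.npz')['P']; st=manip.state()
m=(P[...,2]>.064)&(P[...,2]<.08)&(np.hypot(P[...,0]-.54,P[...,1]+.23)<.03); w=P[m]; print(len(w),np.median(w[:,2]),(w.min(0)+w.max(0))/2,w.max(0)-w.min(0))
Rt=R.from_rotvec(st['ee_rot']).as_matrix(); Q=(P-st['eef_pos'])@Rt
s=(abs(Q[...,0])<.04)&(abs(Q[...,1])<.013)&(Q[...,2]<0)&(Q[...,2]>-.05); print('tips',np.sort(Q[s][:,2])[-5:])
for r in (235,245,255):
  t=(abs(Q[...,1])<.013)&(Q[...,2]<-.005)&(Q[...,2]>-.03); x=np.sort(Q[r][t[r]][:,0]); print(r,x.min() if len(x) else 0,x[x<0].max() if (x<0).any() else 0,x[x>0].min() if (x>0).any() else 0)
E
```

```text
t: 15.62
eef_pos: [0.5387, -0.2305, 0.1177]
ee_rot: [-3.103, -0.482, 0.002]
ft_force: [0.4, 0.3, 0.1]
gripper_width: 0.351
t 15.6167 jig xy [  47.97 -241.83] z 0.1177 yaw 17.68 w 29.8 F jig 0.32 0.39 0.14
524 0.07154283630425957 [ 0.5397272  -0.23039434  0.06935211] [0.01540073 0.01507981 0.01066217]
tips [-0.00455548 -0.00454808 -0.00453381 -0.0045089  -0.00408767]
235 -0.020041961288745865 -0.013703371473901443 0.016339630756936376
245 -0.020036507835756313 -0.01355987521186482 0.016235473939085712
255 -0.027126047268762027 -0.013611200061661485 0.016113768147387297
```

View pics/w9.png

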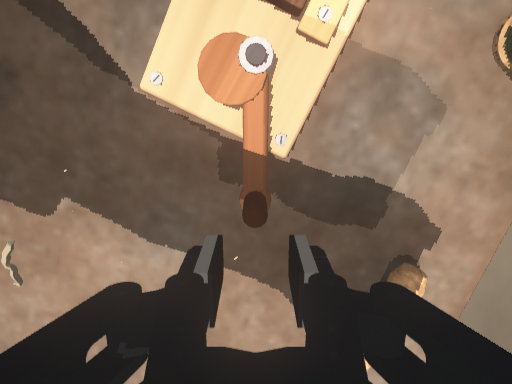

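The knob at (255,208) is centred between the tips, within 1 mm. Descending around it.

```bash
python3 -m creep '[[[0.02,0,-0.5,0,0,0,0.3],[0,0,-0.5,0,0,0,0.3],[0,0,-0.55,0,0,0,0.3],[0,0,-0.5,0,0,0,0.3],[0,0,0,0,0,0,0.3],[0,0,0,0,0,0,0.3]]]'; python3 chk.py
cat > arc.py <<'E'
from h import *
import sys
th=float(sys.argv[1]); st=manip.state(); p=np.array([.5112,-.1408]); a=np.radians(291.8-th)
tgt=p+.095*np.array([np.cos(a),np.sin(a)]); d=(tgt-st['eef_pos'][:2]); y=tool(st)[0]
r=st['eef_pos'][:2]-p; cur=291.8-np.degrees(np.arctan2(r[1],r[0]))%360
t=np.array([np.sin(np.radians(291.8-cur)),-np.cos(np.radians(291.8-cur))]); f=st['ft_force']
print('tcp at theta',round(cur,2),'r',round(np.hypot(*r)*1000,1),'yaw',round(y,1),'want',21.8-th,'need units',(d/.04).round(3),'turn',round((21.8-th-y)/5,2),'Ftan',round(f[:2]@t,2),'Frad',round(f[:2]@r/np.hypot(*r),2),'Fz',round(f[2],2))
for s in map(float,sys.argv[2:]):
    b=np.radians(291.8-s); q=p+.095*np.array([np.cos(b),np.sin(b)]); print(s,((q-st['eef_pos'][:2])/.04).round(3))
E
python3 arc.py 14 4 24 34
```

```text
t: 16.17
eef_pos: [0.5397, -0.23, 0.0362]
ee_rot: [-3.103, -0.485, 0.002]
ft_force: [0.6, -0.5, 0.8]
gripper_width: 0.349
t 16.1667 jig xy [  48.86 -241.17] z 0.0362 yaw 17.78 w 29.7 F jig 0.7 -0.43 0.79
tcp at theta 4.1 r 93.6 yaw 17.8 want 7.800000000000001 need units [-0.389 -0.124] turn -2.0 Ftan -0.44 Frad 0.69 Fz 0.79
4.0 [ 0.015 -0.032]
24.0 [-0.803 -0.144]
34.0 [-1.213 -0.092]
```

```bash
python3 -m creep '[[[-0.2,-0.07,0,0,0,-1,0.3],[-0.204,-0.047,0,0,0,-1,0.3],[-0.206,-0.029,0,0,0,-1,0.3],[-0.207,-0.001,0,0,0,-1,0.3],[-0.206,0.017,0,0,0,-1,0.3],[-0.204,0.035,0,0,0,-1,0.3],[-0.2,0.053,0,0,0,-1,0.3],[-0.195,0.07,0,0,0,-1,0.3],[0,0,0,0,0,0,0.3],[0,0,0,0,0,0,0.3]]]'; python3 arc.py 44; python3 chk.py w10
```

```text
t: 17.0
eef_pos: [0.476, -0.23, 0.0379]
ee_rot: [3.083, -0.602, 0.003]
ft_force: [-0.2, -0.1, 0.5]
gripper_width: 0.353
tcp at theta 43.35 r 95.9 yaw -22.1 want -22.2 need units [-0.017  0.031] turn -0.02 Ftan 0.16 Frad 0.15 Fz 0.53
t 17.0 jig xy [ -14.18 -250.27] z 0.0379 yaw -22.11 w 30.0 F jig -0.19 -0.11 0.53
```

View pics/w10.png

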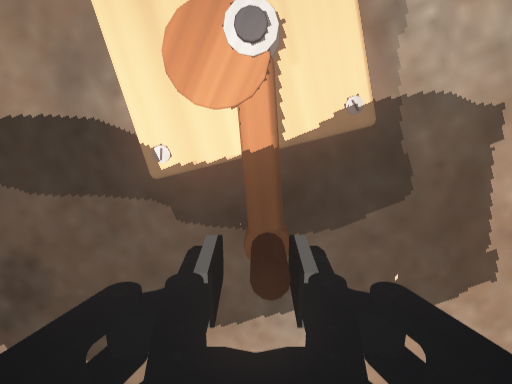

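The knob at (268,265) rides in the cage against the trailing pad, and the lever is following. I'll continue along the arc to about 94°.

```bash
python3 -m creep '[[[-0.2,0.1,-0.02,0,0,-1,0.3],[-0.185,0.115,-0.02,0,0,-1,0.3],[-0.17,0.118,0,0,0,-1,0.3],[-0.159,0.132,0,0,0,-1,0.3],[-0.147,0.146,0,0,0,-1,0.3],[-0.134,0.158,0,0,0,-1,0.3],[-0.12,0.169,0,0,0,-1,0.3],[-0.1045,0.179,0,0,0,-1,0.3],[-0.0885,0.187,0,0,0,-1,0.3],[-0.072,0.194,0,0,0,-1,0.3],[0,0,0,0,0,0,0.3],[0,0,0,0,0,0,0.3]]]'; python3 arc.py 94 104; python3 chk.py w11
```

```text
t: 18.05
eef_pos: [0.4206, -0.17, 0.0352]
ee_rot: [-2.542, 1.846, -0.001]
ft_force: [-0.0, 0.8, -0.3]
gripper_width: 0.351
tcp at theta 93.91 r 95.2 yaw -72.0 want -72.2 need units [0.003 0.005] turn -0.04 Ftan 0.78 Frad -0.2 Fz -0.33
104.0 [-0.088  0.409]
t 18.05 jig xy [ -77.52 -198.84] z 0.0352 yaw -71.98 w 29.8 F jig -0.16 0.79 -0.33
```

View pics/w11.png

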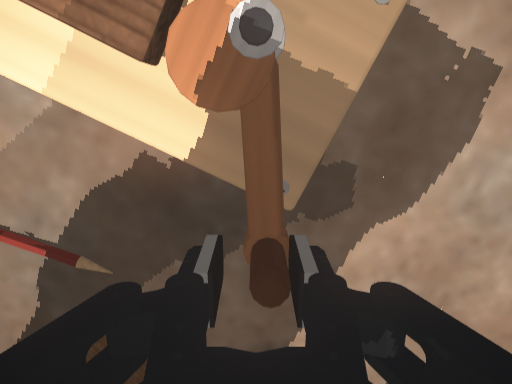

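The cam at (215,75) is closing on the rail's tail at (160,60). Now smaller steps with force readings.

```bash
python3 -m creep '[[[-0.0295,0.1,0,0,0,-0.5,0.3],[-0.025,0.1,0,0,0,-0.5,0.3],[-0.021,0.1015,0,0,0,-0.5,0.3],[-0.016,0.102,0,0,0,-0.5,0.3],[0,0,0,0,0,0,0.3]]]'|grep ft; python3 arc.py 104; python3 -m creep '[[[-0.012,0.103,0,0,0,-0.5,0.3],[0,0,0,0,0,0,0.3]]]'|grep ft; python3 arc.py 106.5
```

```text
ft_force: [0.0, 0.8, 0.3]
tcp at theta 103.8 r 95.5 yaw -82.2 want -82.2 need units [0.011 0.01 ] turn 0.01 Ftan 0.75 Frad -0.12 Fz 0.31
ft_force: [0.7, 0.6, 0.4]
tcp at theta 106.22 r 95.6 yaw -84.7 want -84.7 need units [0.013 0.013] turn 0.0 Ftan 0.53 Frad -0.8 Fz 0.4
```

```bash
python3 -m creep '[[[0.004,0.042,0,0,0,-0.2,0.3],[0,0.042,0,0,0,-0.2,0.3],[0,0,0,0,0,0,0.3]]]'|grep ft; python3 arc.py 108.5; python3 -m creep '[[[-0.003,0.042,0,0,0,-0.2,0.3],[0,0,0,0,0,0,0.3]]]'|grep ft; python3 arc.py 109.5; python3 -m creep '[[[-0.002,0.042,0,0,0,-0.2,0.3],[0,0,0,0,0,0,0.3]]]'|grep ft; python3 arc.py 110.5
```

```text
ft_force: [-1.8, -1.7, 1.5]
tcp at theta 108.28 r 95.4 yaw -86.8 want -86.7 need units [0.011 0.01 ] turn 0.02 Ftan -1.57 Frad 1.87 Fz 1.52
ft_force: [-0.6, -0.7, 0.9]
tcp at theta 109.4 r 95.5 yaw -87.8 want -87.7 need units [0.012 0.005] turn 0.03 Ftan -0.69 Frad 0.61 Fz 0.87
ft_force: [-0.1, -1.7, -0.6]
tcp at theta 110.47 r 95.5 yaw -88.9 want -88.7 need units [0.013 0.001] turn 0.03 Ftan -1.67 Frad 0.13 Fz -0.61
```

```bash
python3 -m creep '[[[0.005,0.042,0,0,0,-0.2,0.3],[0,0,0,0,0,0,0.3]]]'|grep ft; python3 arc.py 111.5; python3 -m creep '[[[0.001,0.02,0,0,0,-0.1,0.3],[0,0,0,0,0,0,0.3]]]'|grep ft; python3 arc.py 112; python3 -m creep '[[[0,0.02,0,0,0,-0.1,0.3],[0,0,0,0,0,0,0.3]]]'|grep ft; python3 arc.py 112.5
```

```text
ft_force: [-0.8, -0.9, 0.6]
tcp at theta 111.48 r 95.4 yaw -89.9 want -89.7 need units [0.01  0.001] turn 0.03 Ftan -0.87 Frad 0.77 Fz 0.57
ft_force: [-0.9, -2.8, 0.4]
tcp at theta 111.86 r 95.4 yaw -90.3 want -90.2 need units [0.009 0.006] turn 0.03 Ftan -2.8 Frad 0.87 Fz 0.4
ft_force: [-2.9, -1.8, 0.1]
tcp at theta 112.3 r 95.3 yaw -90.8 want -90.7 need units [0.008 0.008] turn 0.03 Ftan -1.79 Frad 2.9 Fz 0.05
```

```bash
python3 -m creep '[[[0,0.02,0,0,0,-0.1,0.3],[0,0,0,0,0,0,0.3]]]'|grep ft; python3 arc.py 113; python3 -m creep '[[[0,0.02,0,0,0,-0.1,0.3],[0,0,0,0,0,0,0.3]]]'|grep ft; python3 arc.py 113.5;  python3 chk.py w12
```

```text
ft_force: [-1.6, -4.2, 0.2]
tcp at theta 112.74 r 95.4 yaw -91.4 want -91.2 need units [0.009 0.01 ] turn 0.03 Ftan -4.2 Frad 1.55 Fz 0.23
ft_force: [-1.2, -3.5, -0.0]
tcp at theta 113.19 r 95.3 yaw -91.9 want -91.7 need units [0.008 0.013] turn 0.03 Ftan -3.58 Frad 1.14 Fz -0.03
t 20.1 jig xy [ -86.68 -168.28] z 0.0349 yaw -91.86 w 29.8 F jig -0.71 -3.69 -0.03
```

View pics/w12.png

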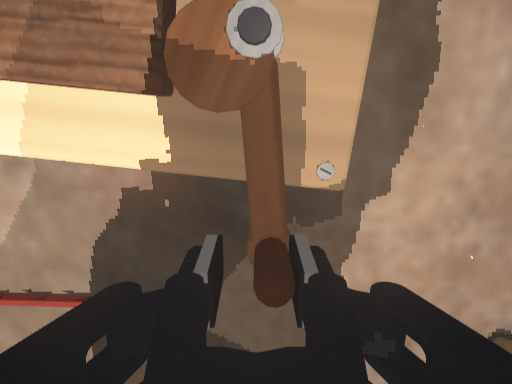

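The cam at (170,55) now touches the tail and the force is rising (about 3.7 N). I'll continue gently to 6 or 7 N.

```bash
python3 -m creep '[[[0,0.015,0,0,0,0,0.3],[0,0,0,0,0,0,0.3]]]'|grep ft; python3 arc.py 114; python3 -m creep '[[[0,0.015,0,0,0,0,0.3],[0,0,0,0,0,0,0.3]]]'|grep ft; python3 arc.py 114
```

```text
ft_force: [-2.0, -5.5, -0.3]
tcp at theta 113.48 r 95.4 yaw -91.8 want -92.2 need units [0.012 0.021] turn -0.07 Ftan -5.53 Frad 1.82 Fz -0.32
ft_force: [-3.2, -7.8, -0.4]
tcp at theta 113.68 r 95.5 yaw -91.8 want -92.2 need units [0.012 0.013] turn -0.07 Ftan -7.95 Frad 2.99 Fz -0.38
```

```bash
python3 -m creep '[[[0,0,0,0,0,0,0.3],[0,0,0,0,0,0,0.3],[0,0,0,0,0,0,0.3]]]'|grep ft; python3 arc.py 114
```

```text
ft_force: [-2.9, -7.5, -0.5]
tcp at theta 113.68 r 95.5 yaw -91.8 want -92.2 need units [0.013 0.013] turn -0.07 Ftan -7.63 Frad 2.66 Fz -0.52
```

It holds steadily at 7.6 N, so it's clamped. I'll back off into the free gap, lift and check.

```bash
python3 -m creep '[[[0,-0.08,0,0,0,0,0.3],[0,-0.08,0,0,0,0,0.3],[0,0,0,0,0,0,0.3]]]'|grep ft; python3 arc.py 110; python3 -m creep '[[[0,0,0.4,0,0,0,0.3],[0,0,0.7,0,0,0,0.3],[0,0,0.8,0,0,0,0.3],[0,0,0.8,0,0,0,0.3],[0,0,0.8,0,0,0,0.3],[0.3,0.5,0.3,0,0,0.9,0.3],[0.3,0.5,0.3,0,0,0.9,0.3],[0.3,0.4,0.2,0,0,0.9,0.3],[0.3,0.4,0,0,0,0.9,0.3],[0.3,0.3,0,0,0,0.9,0.3],[0.3,0,0,0,0,0.9,0.3],[0.3,0,0,0,0,0.9,0.3],[0,0,0,0,0,0.9,0.3],[0,0,0,0,0,0.9,0.3],[0,0,0,0,0,0.9,0.3],[0,0,0,0,0,0.9,0.3],[0,0,0,0,0,0.9,0.3],[0,0,0,0,0,0.9,0.3],[0,0,0,0,0,0,0.3],[0,0,0,0,0,0,0.3]]]'; python3 chk.py w13
python3 - <<'E'
from h import *
P=np.load('pics/w13.npz')['P']
O=np.array([.5257,.0157]); a=np.radians(-8.2); ex=np.array([np.cos(a),np.sin(a)]); ey=np.array([-np.sin(a),np.cos(a)])
def q(w): return np.stack([(w[:,:2]-O)@ex,(w[:,:2]-O)@ey],-1)*1000
w=P[(P[...,2]>.064)&(P[...,2]<.08)]; Q=q(w); s=Q[(np.hypot(Q[:,0]+85,Q[:,1]+175)<30)]; k=(s.min(0)+s.max(0))/2; r=k-[8,-157]; print('knob',k,'theta',(210-np.degrees(np.arctan2(-r[0],r[1]))%360)*np.pi/180)
w=P[(P[...,2]>.0365)&(P[...,2]<.0435)]; Q=q(w)
for y0 in (-15,-40,-70,-95): s=Q[(abs(Q[:,1]-y0)<5)&(abs(Q[:,0])<28)]; print(y0,s[:,0].min(),s[:,0].max())
for x0 in (-18,-12,12,18): s=Q[(abs(Q[:,0]-x0)<3)&(Q[:,1]>-130)&(Q[:,1]<0)]; print(x0,s[:,1].min())
E
```

```text
ft_force: [-0.2, -0.6, 0.5]
tcp at theta 109.92 r 95.1 yaw -91.8 want -88.2 need units [0.002 0.003] turn 0.72 Ftan -0.55 Frad 0.22 Fz 0.51
t: 22.65
eef_pos: [0.4999, -0.0595, 0.2069]
ee_rot: [-3.009, 0.904, 0.0]
ft_force: [0.8, 0.9, 0.0]
gripper_width: 0.354
t 22.65 jig xy [-14.81 -78.07] z 0.2069 yaw -33.44 w 30.1 F jig 0.68 1.03 0.03
knob [ -84.62289197 -175.0677259 ] theta 1.9017466952560225
-15 -22.46138205517988 22.249347643574204
-40 -22.184196736940756 22.552729772552716
-70 -21.995632463256722 22.69586358659518
-95 -21.826516176823773 22.938019594982947
-18 -129.87478348086287
-12 -129.62249034786072
12 -129.95833768756665
18 -121.51276173876894
```

View pics/w13.png

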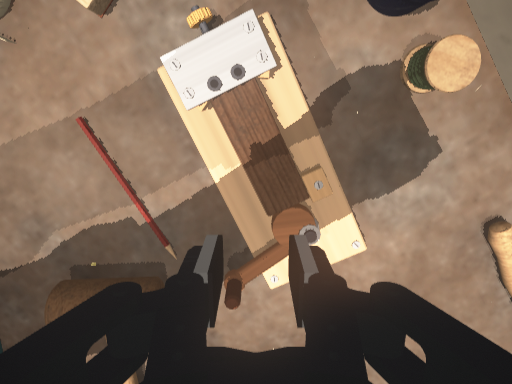

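The cam is at θ about 1.90, where the bite was predicted, and it touches the tail. The rail is straight under the plate at (260,145). The pencil (125,190) and spool (440,65) are undisturbed and the arm is clear, so I'm handing in.

```bash
python3 -c "
from cell import manip
print(manip.close_job())"
```

```text
the job is handed in; nothing more can be done
None
```

The rail is loaded in the jig, pressed home on the depth stop and clamped by the cam. I handed the job in at about 22.7 s on the robot's clock; no verdict is reported.

**What I did**
- **Loading:** I gripped the largest mahogany bar, laid it on the board and slid it under the plate. It met the stop with its lead about 17.8 mm in, and I pressed it home at about 9 N.
- **Clamping:** I let go, then swung the lever with the jaws loosely round the knob until the cam bit. It held steady at about 7.6 N across the lever, with one reading of 8.0 N.

**Last checks**
- **Cam:** It stayed at about 1.90 rad after release, which matches the bite I worked out from the rail's tail position.
- **Rail:** It sits centred within about 0.5 mm and straight within about 0.5°. Its tail was at y -122.3 before clamping and -121.5 after. Only one of the four strips I measured there showed the tail; the other three also picked up the cam or its shadow.
- **Bystanders:** The pencil and spool look undisturbed in the last picture. The tape measure was not in that picture, but the arm never went near it.

**What disagreed or went wrong**
- **Fingertips:** The text puts them 17 mm ahead of the TCP. The wrist camera showed them about 9 mm behind it when shut and 21 mm behind when open. The first grasp therefore closed above the rail without touching it, and I corrected the height.
- **Extra presses:** Closing the jaws pressed the rail onto the bench at up to 10.5 N, so I regripped once. Setting it down on the board briefly read 10.6 N before I eased off.

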